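# Set the U-bend specimens in the hand-pumped press and hang them on the conditioning rail

## Robot

A 6-joint arm with a two-finger parallel gripper is mounted at the origin on the work surface. World frame = base frame: x ahead of the robot, y to its left, z up, the work surface at z = 0. Lengths are in mm, angles in rad, forces in N, time in s.
With the tool pointing down it reaches from about 300 to 775 mm from the base axis. Payload 14.6 kg.
Tool frame: the origin (TCP) lies on the centre line of the jaws, within the pads' length; the fingertips stand 19 mm ahead of it and the grasp point (between the pads) is the TCP (bot.tip_reach is the distance from the TCP to the fingertips, in mm); y points along the fingers, x is the direction in which the jaws open and shut, and the axes are right-handed (so a half turn about y gives the same grasp; the last joint's range is limited). The gripper opens to 85 mm and grips with 20 to 120 N. Pads are 22 mm wide; open, the fingers measure 114 mm over their backs; the gripper's body (76 mm by 85 mm) begins 54 mm behind the grasp point. The pads swing forward as they close: fully open they stand 13 mm farther back than shut.
Start: joints at [1.147, 0.3, 1.521, -0, 1.321, -0.067], TCP at [192.1, 515.352, 250.281] pointing down, gripper open.
Joint ranges: [-3.03, 3.03], [-0.79, 2.21], [0.23, 2.52], [-1.04, 4.18], [0, 3.07], [-2.55, 2.55]. Speed limits (rad/s): [2.22, 2.22, 2.57, 3.14, 3.14, 3.14].

## Interface

Orientations are given as a unit quaternion [w, x, y, z].
In Python, from rig import bot gives the robot as it stands. Calls block until the motion is done:
- bot.move_to(position, orientation): joint-space move of the TCP to a pose.
- bot.servo_line(position, attitude=None, speed=150, until_force=None): straight line of the TCP; attitude=None keeps the orientation; speed is the mean speed in mm/s. With until_force (N) it stops when the force on the tool has changed by that much, and returns True; else False.
- bot.move_joints(angles): joint-space move.
- bot.move_gripper(opening, grip_force=None): finger opening in mm; grip_force is the grip in N (None keeps the last); returns when the fingers have stopped.
- bot.dwell(seconds).
- bot.ik(position, orientation): joint angles nearest the present ones, or None.
- bot.read_state(): the state.
- bot.read_camera(name): name is "scene" or "top" or "wrist"; returns a dict with "image" (400x640x3 uint8, blue, green, red), "depth" (400x640 float32, mm along the optical axis (not along the pixel's ray), 0 where there is no reading), "fovy" (degrees; the focal length in pixels is half the picture's height over the tangent of half this angle, whatever the lens; pixels are square), "cx", "cy" (the principal point, pixels), "eye" and "attitude" of the camera in the world; the wrist camera has in their place "mount" (4x4, takes a point from camera to tool coordinates, whose origin is the TCP and whose axes are the tool frame's). Camera axes: x right, y down, z forward; pixel columns grow to the right and rows downward; lengths in mm; the calibration is good to about 2 mm. A picture is of the moment at which its call begins: read the wrist's pose just before it.
A pose or a line that the arm cannot do raises bot.MotionError and nothing moves.
- bot.finish_job(): hands the job in, once; it reports no verdict.
The state is a dict: "clock": time; "joint_positions": joint angles; "qvel": joint speeds; "effort": joint torques, N m; "ee_pos": TCP position; "tool_rot": TCP orientation; "ft_force": force on the tool from outside, world axes, zero at the start; "moment": the same for the moment, N m; "grip_width": finger opening in mm.
Only numpy, scipy, OpenCV 4.12 (cv2) and the standard library are available. Lean on these libraries where they do the work, as an engineer would, in place of code of your own. Each camera call takes 0.05 s, during which the arm holds its last target. There are 200 camera calls.

## Task

Push the tray of U-bend specimens fully home into the press, with all of them standing on it, and give the hand pump three full strokes: lever down to its stop each time and let right back up. Then press the pump's release plunger down to its stop, draw the tray fully out again and leave it out, and hang every specimen on the rail, straddling the bar with a leg on each side. Leave the other things on the bench alone.

Things in the scene. Friction and masses are not known exactly. Their poses are not given: they have to be found in the camera images.
- press: Fixed white bench press. Origin on the bench under the tray's drawn-out centre (when the tray joint reads 0); its x axis is the direction in which the tray slides in, z up. Base plate 430 x 270 mm, 20 mm high. Head on two side cheeks at x = +130 to +230 mm, y within +-135 mm: underside 120 mm above the bench, top 200 mm, a short cylinder on it to 240 mm.
- tray (a joint): Slide of the steel tray along the press's x axis, m: 0 = drawn fully out (towards the robot), 0.180 = fully home under the head. Stays where it is left; about 3 N to move. Starts at 0 to 0.015.
- tray_handle (a point): Centre of the tray's black handle bar, 70 mm long along the press's y, 14 mm thick along its x, 16 mm high (65 to 81 mm above the bench), carried by two 10 mm posts at y = +-25 mm, 140 mm before the tray's centre. Can be pinched from above across its 14 mm thickness, or pushed.
- tray_floor (a point): Centre of the tray's floor (top face, 30 mm above the bench); moves with the tray; axes as the press. Tray 190 mm (x) by 205 mm (y), 4 mm walls: 32 mm high along the two y sides, a low lip of 6 mm at the x ends.
- pump: Fixed hydraulic hand pump on a dark base plate, x axis pointing away from the grip end of its lever, z up; may stand on either side of the press. Origin on the bench below a point 70 mm nearer the robot than the lever's pivot. Its reservoir (top 89 mm) lies beyond the pivot; the valve block with the plunger stands at y = +80 mm.
- lever (a joint): Pump lever, rad: 0 = up (lever rises 0.55 rad from the pivot towards the robot), 0.70 = down at its stop (0.15 rad below level). A spring brings it back up when let go. Pushing down on the grip takes about 6 N at the top, 12 N at the bottom.
- lever_grip (a point): Centre of the lever's black crossbar grip, 24 mm diameter, 90 mm long along the pump's y; 200 mm from the pivot, moves with the lever on an arc, about 215 mm above the bench when up and 80 mm when down.
- lever_pivot (a point): The lever's fixed pivot, 110 mm above the bench; the lever turns about the pump's y axis here. At joint value q the grip is 200*cos(0.55-q) mm from it towards -x of the pump and 200*sin(0.55-q) mm above it.
- plunger (a joint): Release plunger, m: 0 = up, 0.015 = pressed down to its stop. A spring returns it; about 4 N to start, 11 N at the stop.
- plunger_top (a point): Centre of the top face of the plunger's black mushroom head, 38 mm diameter, 96 mm above the bench when up; it is pressed straight down.
- rail_mid (a point): Centre of the rail's flat-topped steel bar, 28 mm wide, 24 mm high (top 172 mm above the bench), running along this frame's y; 234 mm clear between its two end posts (which reach 184 mm). z up. May stand on either side of the press.
- bend0: White U-bend specimen (two or three of bend0 to bend2 are present, alike): rigid inverted U on two legs, 54 mm over the legs (its x), 40 mm wide (its y), 52 mm high, wall 5 mm, 44 mm between the legs. Origin midway between the feet, at their underside; z up. 60 g. Grip across the outsides of the legs. Hung, its y lies along the bar and its origin 35 mm below the bar's centre. Starts on the tray.
- bend1: White U-bend specimen (two or three of bend0 to bend2 are present, alike): rigid inverted U on two legs, 54 mm over the legs (its x), 40 mm wide (its y), 52 mm high, wall 5 mm, 44 mm between the legs. Origin midway between the feet, at their underside; z up. 60 g. Grip across the outsides of the legs. Hung, its y lies along the bar and its origin 35 mm below the bar's centre. Starts on the tray.
- bend2: White U-bend specimen (two or three of bend0 to bend2 are present, alike): rigid inverted U on two legs, 54 mm over the legs (its x), 40 mm wide (its y), 52 mm high, wall 5 mm, 44 mm between the legs. Origin midway between the feet, at their underside; z up. 60 g. Grip across the outsides of the legs. Hung, its y lies along the bar and its origin 35 mm below the bar's centre. Starts on the tray.
Not all that is in view belongs to the job. What is shaped like the bend2 but orange or yellow is not meant.

How it is judged (in metres and radians):
On the way, in this order (a step that is already met when the one before it is completed fails the run):
1. tray pushed fully home in the press (over 170 of 180 mm) with every specimen standing on it (value of joint tray above 0.17 m and x of bend0 in the frame of tray_floor between -0.095 and 0.095 m and y of bend0 in the frame of tray_floor between -0.105 and 0.105 m and z of bend0 in the frame of tray_floor between -0.006 and 0.012 m and angle between each of bend0, bend1, bend2's own z axis and vertical below 0.3 rad and x of bend1 in the frame of tray_floor between -0.095 and 0.095 m and y of bend1 in the frame of tray_floor between -0.105 and 0.105 m and z of bend1 in the frame of tray_floor between -0.006 and 0.012 m and x of bend2 in the frame of tray_floor between -0.095 and 0.095 m and y of bend2 in the frame of tray_floor between -0.105 and 0.105 m and z of bend2 in the frame of tray_floor between -0.006 and 0.012 m), for 0.2 s.
2. first stroke: lever at the bottom of its travel with the tray in the press (over 0.62 rad) (value of joint tray above 0.17 m and value of joint lever above 0.62 rad).
3. first stroke: lever let all the way back up (under 0.08 rad), tray still in the press (value of joint tray above 0.17 m and value of joint lever below 0.08 rad), for 0.1 s.
4. second stroke: lever at the bottom of its travel with the tray in the press (over 0.62 rad) (all of step 2).
5. second stroke: lever let all the way back up (under 0.08 rad), tray still in the press (all of step 3), for 0.1 s.
6. third stroke: lever at the bottom of its travel with the tray in the press (over 0.62 rad) (all of step 4).
7. third stroke: lever let all the way back up (under 0.08 rad), tray still in the press (all of step 5), for 0.1 s.
8. release plunger pressed to its stop (over 12.5 of 15 mm), tray still in (value of joint tray above 0.17 m and value of joint plunger above 0.0125 m), for 0.1 s.
9. tray drawn fully out again (under 15 mm) (value of joint tray below 0.015 m), for 0.2 s.
At the end, for the whole second after the job is handed in: Every specimen present hangs at rest astride the bar (middle within 14 mm of the bar's line and 115 mm of its centre, feet 28 to 42 mm below the bar's centre, tilt under 0.25 rad); tray drawn out to within 20 mm, lever (0.08 rad) and plunger (4 mm) back up (x of bend0 in the frame of rail_mid between -0.014 and 0.014 m and y of bend0 in the frame of rail_mid between -0.115 and 0.115 m and z of bend0 in the frame of rail_mid between -0.042 and -0.028 m and angle between each of bend0, bend1, bend2's own z axis and vertical below 0.25 rad and linear speed of each of bend0, bend1, bend2 below 0.03 m/s and x of bend1 in the frame of rail_mid between -0.014 and 0.014 m and y of bend1 in the frame of rail_mid between -0.115 and 0.115 m and z of bend1 in the frame of rail_mid between -0.042 and -0.028 m and x of bend2 in the frame of rail_mid between -0.014 and 0.014 m and y of bend2 in the frame of rail_mid between -0.115 and 0.115 m and z of bend2 in the frame of rail_mid between -0.042 and -0.028 m and value of joint tray below 0.02 m and value of joint lever below 0.08 rad and value of joint plunger below 0.004 m); the robot touches nothing.
It fails at once if another thing on the bench is shoved more than 40 mm (distance of any of weight_a, weight_b, bottle, driver, brush, carton, funnel, jar from where it was at the start of the episode above 0.04 m).
Of bend0, bend1, bend2 only 2 to 3 are there at a start; the rules pass over those that are not, and their reading is None.
At some moment in a run one of bend0, bend1, bend2 may be knocked a few centimetres aside while the robot is not near it.
It also fails if it takes over 200 s, if anything falls off the work surface, if the arm or the gripper's body presses on something with over 40 N, if the wrist force passes 120 N, or if a joint passes its speed limit or range.

## Working session

There is one attempt and no reset: what is moved stays moved. The work goes in short steps, each a Python script; the robot and the scene stay as the last script left them, time stands still between calls to the robot, and variables do not carry over. Pictures are saved under pics/ and viewed, about 12 in all and at most 16, crops included, and the job is handed in when it is done.

```bash
ls; mkdir -p pics
cat > h.py <<'E'
import numpy as np, cv2
from rig import bot
from scipy.spatial.transform import Rotation as R
def rot(q): return R.from_quat([q[1],q[2],q[3],q[0]]).as_matrix()
def cam(name):
    s=bot.read_state(); c=bot.read_camera(name)
    f=200/np.tan(np.radians(c["fovy"])/2)
    if name=="wrist":
        m=np.array(c["mount"]); T=np.eye(4); T[:3,:3]=rot(s["tool_rot"]); T[:3,3]=s["ee_pos"]; T=T@m
        c["R"],c["e"]=T[:3,:3],T[:3,3]
    else:
        c["R"]=rot(c["attitude"]); c["e"]=np.array(c["eye"],float)
    c["f"]=f; return c
def ray(c,u,v):
    return c["R"]@np.array([(u-c["cx"])/c["f"],(v-c["cy"])/c["f"],1.])
def onplane(c,u,v,z):
    d=ray(c,u,v); return c["e"]+d*(z-c["e"][2])/d[2]
def cloud(c):
    v,u=np.mgrid[0:400,0:640]; z=c["depth"]
    p=np.stack([(u-c["cx"])/c["f"]*z,(v-c["cy"])/c["f"]*z,z],-1)@c["R"].T+c["e"]
    p[z<=0]=np.nan; return p
def down(yaw):
    # tool y? see which axis points down at start
    raise NotImplementedError
E
python3 - <<'E'
from h import *
s=bot.read_state(); print(s["ee_pos"],s["tool_rot"],rot(s["tool_rot"]).round(3),s["grip_width"],bot.tip_reach)
for n in("top","scene","wrist"):
    c=cam(n); cv2.imwrite(f"pics/{n}0.png",c["image"]); np.savez(f"{n}0.npz",**{k:v for k,v in c.items()})
    print(n,c["fovy"],c["cx"],c["cy"],c["e"].round(0),c["R"].round(2).tolist(),(c["depth"]>0).mean())
E
```

```text
pics
[191.99602454 515.17268453 249.72365014] [-0.58059426  0.58099178  0.40297996 -0.40369048] [[ 0.349 -0.001 -0.937]
 [ 0.937 -0.001  0.349]
 [-0.001 -1.     0.   ]] 85.69681328118114 19.0
top 45.5171878367105 312.87709286242216 200.43805651787872 [ 527.   22. 1446.] [[0.01, -1.0, 0.05], [-1.0, -0.01, 0.01], [-0.01, -0.05, -1.0]] 0.99615625
scene 53.97286397545354 320.33964247015075 202.71871319570639 [1268.  270.  956.] [[-0.29, 0.72, -0.63], [0.96, 0.21, -0.2], [-0.01, -0.66, -0.75]] 0.99611328125
wrist 70.30880626363663 320.2765284810957 200.25923529643242 [126. 540. 373.] [[0.35, 0.9, 0.27], [0.94, -0.33, -0.1], [-0.0, 0.28, -0.96]] 0.9960078125
```

View pics/top0.png

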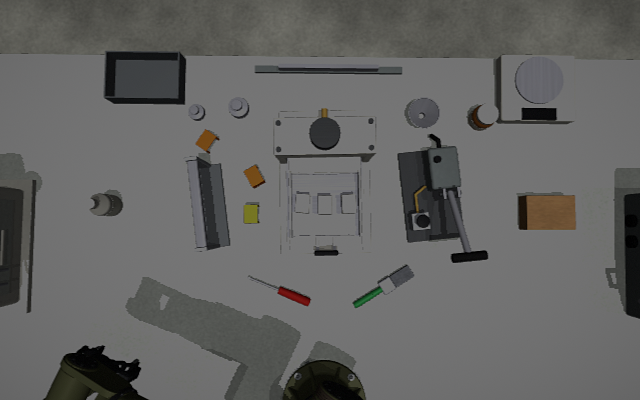

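View pics/scene0.png

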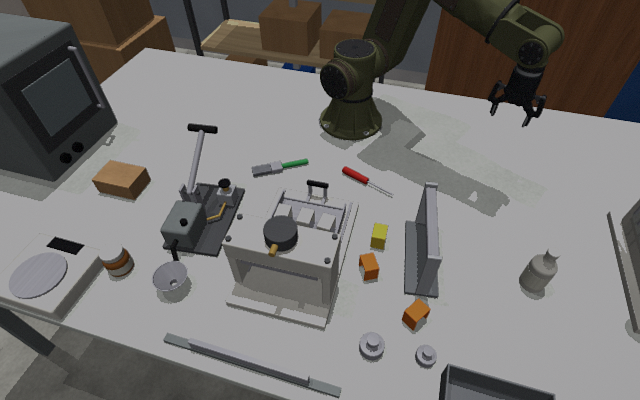

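Run:
```python
from h import *
c=dict(np.load("top0.npz")); c["cx"]=float(c["cx"]);c["cy"]=float(c["cy"]);c["f"]=float(c["f"])
P=cloud(c); g=c["image"].max(-1); Z=P[...,2]
V,U=np.mgrid[0:400,0:640]
def box(u0,u1,v0,v1): return (U>=u0)&(U<=u1)&(V>=v0)&(V<=v1)
def rep(n,m,z=None):
    m=m&np.isfinite(Z)
    q=P[m]
    if len(q)<4: print(n,"few");return
    r=cv2.minAreaRect(q[:,:2].astype(np.float32))
    print(n,len(q),"ctr",np.round(r[0],1),"size",np.round(r[1],1),"ang",round(r[2],2),"z med",np.median(q[:,2]).round(1),"mean",q.mean(0).round(1))
rep("bench",box(540,600,260,320)); 
rep("head",box(255,395,95,165)&(abs(Z-200)<8))
rep("cyl",box(255,395,95,165)&(abs(Z-240)<8))
rep("handle",box(300,350,240,262)&(g<70)&(abs(Z-81)<12))
rep("rail top",box(180,235,150,255)&(abs(Z-172)<7))
rep("rail>178",box(180,235,150,255)&(Z>179))
rep("grip",box(440,500,240,270)&(g<60)&(Z>150))
rep("plunger",box(405,435,205,235)&(g<70)&(Z>85)&(Z<106))
rep("reservoir",box(420,465,140,195)&(abs(Z-89)<8))
rep("pumpbase",box(390,470,140,250)&(Z>3)&(Z<30)&(g<120))
m=(box(288,362,170,240)&(abs(Z-82)<9)).astype(np.uint8)
n,l,st,ce=cv2.connectedComponentsWithStats(m)
for i in range(1,n):
    if st[i,4]>20: rep("bend",l==i)
walls=box(270,380,155,260)&(abs(Z-58)<5); rep("walls",walls)
rep("base",box(260,385,100,260)&(abs(Z-20)<5))
for n,b in(("driver",(240,315,270,310)),("brush",(350,415,260,310)),("or1",(190,220,128,155)),("or2",(240,268,162,190)),("yel",(240,262,200,226))):
    rep(n,box(*b)&(Z>6)&((c["image"].max(-1).astype(int)-c["image"].min(-1))>60))
im=cv2.resize(c["image"][95:275,170:500],None,fx=2.4,fy=2.4,interpolation=cv2.INTER_CUBIC)
im=cv2.convertScaleAbs(im,alpha=1.2); cv2.imwrite("pics/crop1.png",im)
```

```text
bench 3705 ctr [ 341.4 -728.7] size [179.2 185.5] ang 0.82 z med -0.1 mean [ 341.3 -728.8   -0. ]
head 3020 ctr [760.9  13.7] size [101.7 270.5] ang 1.7 z med 200.7 mean [758.1  13.6 200.7]
cyl 765 ctr [765.3  10. ] size [78.9 90.8] ang 51.28 z med 240.6 mean [760.4  13.9 240.5]
handle 120 ctr [445.4   3.9] size [14.4 65.8] ang 2.1 z med 80.3 mean [445.7   3.   80.4]
rail top 939 ctr [577. 354.] size [248.7  33.4] ang 8.03 z med 172.8 mean [577.8 353.5 172.7]
rail>178 110 ctr [577.5 353.9] size [253.9  33.2] ang 7.83 z med 184.2 mean [575.8 353.9 184.1]
grip 350 ctr [ 465.2 -357.7] size [53.7 90.6] ang 7.68 z med 224.1 mean [ 452.  -358.2  223.2]
plunger 141 ctr [ 539.8 -268.4] size [33.9 37.2] ang 0.53 z med 96.0 mean [ 540.5 -267.6   95.7]
reservoir 1183 ctr [ 683.  -331.1] size [141.7  85.3] ang 6.67 z med 89.2 mean [ 691.9 -329.4   89. ]
pumpbase 3566 ctr [ 620.4 -310.8] size [333.3 243.6] ang 0.67 z med 13.6 mean [ 604.2 -289.8   12.8]
bend 263 ctr [586.9  74.2] size [39.9 54.2] ang 85.6 z med 82.6 mean [586.9  74.   82.6]
bend 261 ctr [584.6   8.7] size [52.1 37.4] ang 0.82 z med 82.6 mean [584.2   8.8  82.5]
bend 261 ctr [587.5 -59.5] size [54.1 39.9] ang 4.44 z med 82.4 mean [587.1 -59.1  82.7]
walls 154 ctr [601.   11.1] size [221.3 251.8] ang 2.0 z med 60.0 mean [586.6  -1.2  59.5]
base 3661 ctr [655.3  38. ] size [429.7 324.4] ang 1.81 z med 20.8 mean [619.2  10.6  20.7]
driver 228 ctr [312.5  95.6] size [96.6 20.3] ang 68.79 z med 24.8 mean [312.7  94.9  24.6]
brush 97 ctr [ 312.1 -124.2] size [10.2 91.9] ang 33.06 z med 19.6 mean [ 310.9 -123.    19.8]
or1 226 ctr [770.6 362.8] size [38.4 52.3] ang 58.31 z med 52.8 mean [770.4 362.7  52.9]
or2 238 ctr [666.4 219.4] size [54.2 38.2] ang 30.08 z med 52.4 mean [665.8 218.7  52.4]
yel 235 ctr [554.9 225.6] size [50.1 37.8] ang 0.87 z med 53.4 mean [554.8 225.9  53.2]
```

View pics/crop1.png

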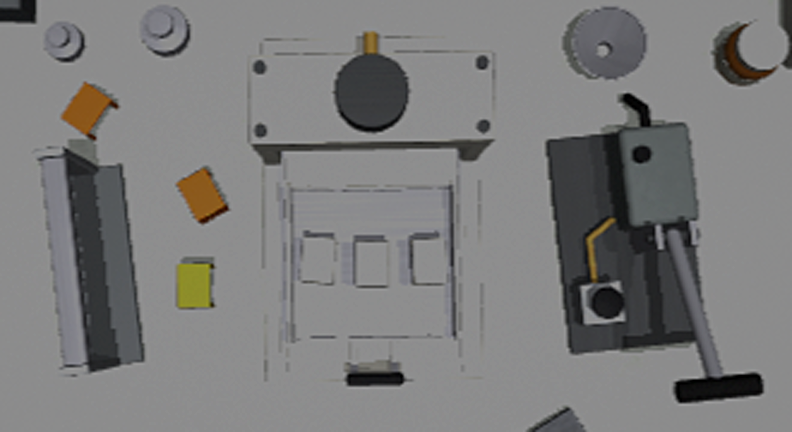

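```bash
sed -i '/^def down/,$d' h.py
cat >> h.py <<'E'
def down(deg):
    a=np.radians(deg); c,s=np.cos(a),np.sin(a)
    q=R.from_matrix(np.array([[c,0,-s],[s,0,c],[0,-1,0]])).as_quat(); return [q[3],q[0],q[1],q[2]]
def fold(deg):
    return (deg+90)%180-90
PY=1.75; ex=np.array([np.cos(np.radians(PY)),np.sin(np.radians(PY))]); PO=np.array([581.,8.2])
def press(x,y,z): return [*(PO+x*ex+y*np.array([-ex[1],ex[0]])),z]
def st():
    s=bot.read_state(); print("t",round(s["clock"],1),"p",np.round(s["ee_pos"],1),"F",np.round(s["ft_force"],1),"w",round(s["grip_width"],1)); return s
E
python3 - <<'E'
from h import *
st()
bot.move_to(press(-136,0,180),down(PY)); bot.move_gripper(50,40)
bot.servo_line(press(-136,0,76),speed=120); st()
bot.move_gripper(0,60); s=st()
x0=np.dot(np.array(s["ee_pos"][:2])-PO,ex)
print("x0",x0)
bot.servo_line(press(20,0,76),speed=70); st()
print(bot.servo_line(press(44,0,76),speed=30,until_force=25)); st()
bot.move_gripper(50); bot.dwell(.2); st()
c=cam("top"); cv2.imwrite("pics/t1.png",cv2.resize(c["image"][90:270,180:500],None,fx=2.4,fy=2.4))
P=cloud(c);g=c["image"].max(-1)
bot.servo_line(press(40,0,200),speed=150)
c=cam("scene"); cv2.imwrite("pics/s1.png",c["image"])
c=cam("wrist"); cv2.imwrite("pics/w1.png",c["image"])
c=cam("top");P=cloud(c);g=c["image"].max(-1)
V,U=np.mgrid[0:400,0:640]
m=(g<70)&(abs(P[...,2]-80)<8)&(U>300)&(U<350)&(V>150)&(V<240);print(m.sum(),P[m].mean(0) if m.any() else 0)
E
```

```text
t 0.1 p [192.  515.2 249.9] F [ 0.1 -0.5  0.1] w 85.8
t 3.7 p [445.4   4.   76.6] F [-0.5  0.2 -0.1] w 50.1
t 4.1 p [445.4   4.   76.6] F [-1.8 -0.1  5.7] w 12.9
x0 -135.6614405865169
t 6.5 p [601.2   8.9  76.7] F [-1.   0.4  5.6] w 13.0
True
t 7.1 p [621.1   9.6  76.6] F [-5.1 -0.5  8.2] w 13.0
t 7.8 p [621.    9.6  75.9] F [-0.1  0.4  0. ] w 50.1
0 0
```

View pics/s1.png

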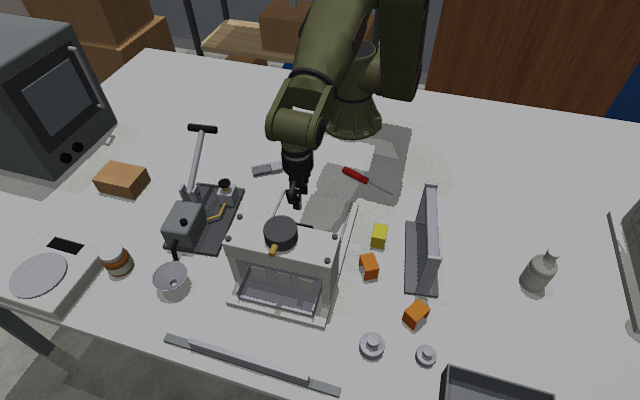

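View pics/w1.png

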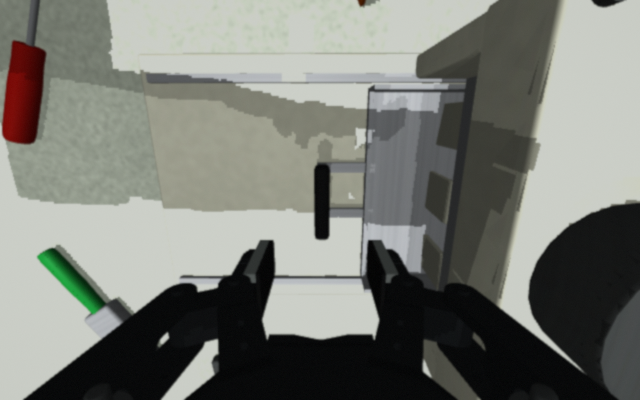

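The tray is home, stopped at its end at 621 mm. The three specimens stand under the head (wrist pixels 448,130, 437,195 and 430,255). Next is the lever.

```bash
cat >> h.py <<'E'
QY=6.7; qx=np.array([np.cos(np.radians(QY)),np.sin(np.radians(QY))]); qy=np.array([-qx[1],qx[0]])
QO=np.array([540.,-268.])-80*qy
def pump(x,y,z): return [*(QO+x*qx+y*qy),z]
def grip(q,extra=0):  # TCP so that fingertips touch the grip's top
    return pump(70-200*np.cos(.55-q),0,110+200*np.sin(.55-q)+12+19+extra)
E
python3 - <<'E'
from h import *
bot.move_gripper(0)
bot.servo_line(press(0,0,300),speed=250)
bot.move_to(grip(0,40),down(QY)); st()
for k in range(3):
    bot.servo_line(grip(0,4),speed=120)
    for q in(.12,.24,.36,.48,.6): bot.servo_line(grip(q,-1),speed=110)
    s=st()
    print(bot.servo_line(grip(.74,-4),speed=40,until_force=25)); st()
    bot.dwell(.1)
    for q in(.6,.45,.3,.15): bot.servo_line(grip(q,3),speed=130)
    bot.servo_line(grip(0,30),speed=120); bot.dwell(.4); st()
    if k==0:
        c=cam("top"); P=cloud(c); g=c["image"].max(-1); V,U=np.mgrid[0:400,0:640]
c=cam("scene"); cv2.imwrite("pics/s2.png",c["image"])
E
```

```text
t 11.5 p [ 450.1 -358.5  285.4] F [ 0.3  0.3 -0.7] w -0.5
t 13.8 p [ 421.  -363.5  131.6] F [-3.1 -0.6 10.8] w -0.1
True
t 14.4 p [ 422.9 -363.5  110.6] F [-8.5  6.3 21.6] w -0.5
t 17.1 p [ 449.4 -359.2  275.3] F [ 0.1 -0.1  0.6] w -0.1
t 19.3 p [ 421.  -363.6  131.6] F [-2.9 -1.5 10.3] w -0.1
True
t 19.9 p [ 422.9 -363.5  110.6] F [-9.6  6.5 21.5] w 0.1
t 22.5 p [ 449.4 -359.2  275.3] F [-0.5 -0.   0.5] w -0.1
t 24.8 p [ 421.  -363.5  131.6] F [-2.6 -0.9 10.2] w 0.0
True
t 25.4 p [ 422.9 -363.5  110.6] F [-9.2  6.9 21.5] w -0.1
t 28.0 p [ 449.4 -359.2  275.3] F [-1.   0.5  0. ] w 0.2
```

View pics/s2.png

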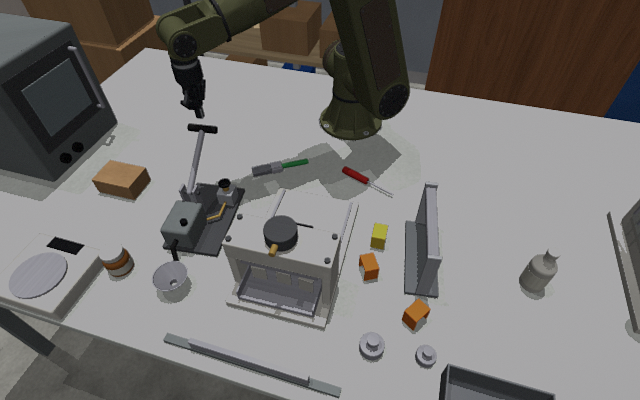

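All three strokes reached the stop: fingertips at 91.6 mm put the grip at 80 mm. The lever is back up, with its grip at pixel 202,128. Next come the plunger and then drawing the tray out.

Run:
```python
from h import *
bot.servo_line(pump(-100,0,310),speed=200)
bot.move_to(pump(0,80,220),down(QY)); bot.servo_line(pump(0,80,122),speed=120)
print(bot.servo_line(pump(0,80,96),speed=30,until_force=25)); st(); bot.dwell(.3); st()
bot.servo_line(pump(0,80,300),speed=200)
bot.move_to(press(40,0,200),down(PY)); bot.move_gripper(50)
bot.servo_line(press(40,0,76),speed=120); bot.move_gripper(0,60); st()
bot.servo_line(press(-125,0,76),speed=80)
print(bot.servo_line(press(-143,0,76),speed=30,until_force=25)); s=st()
print(np.dot(np.array(s["ee_pos"][:2])-PO,ex))
bot.move_gripper(50); bot.servo_line(press(-140,0,200),speed=150)
bot.move_to(press(-120,230,330),down(PY))
c=cam("top"); np.savez("top2.npz",**c); P=cloud(c); Z=P[...,2];g=c["image"].max(-1)
V,U=np.mgrid[0:400,0:640]
m=((U>285)&(U<365)&(V>160)&(V<245)&(abs(Z-82)<9)&(g>80)).astype(np.uint8)
n,l,stt,ce=cv2.connectedComponentsWithStats(m)
for i in range(1,n):
    if stt[i,4]>30:
        q=P[l==i]; r=cv2.minAreaRect(q[:,:2].astype(np.float32)); print(np.round(ce[i]),np.round(r[0],1),np.round(r[1],1),round(r[2],1),q.mean(0).round(1),len(q))
cv2.imwrite("pics/t2.png",cv2.resize(c["image"][90:270,180:500],None,fx=2.4,fy=2.4))
m=(U>180)&(U<235)&(V>150)&(V<255)&(abs(Z-172)<5); q=P[m]; print("rail",q.mean(0)); 
m=(U>180)&(U<235)&(V>150)&(V<255)&(Z>179); q=P[m]; xs=q[:,0]; print("posts",q[xs>577].mean(0),q[xs<577].mean(0))
```

```text
True
t 30.7 p [ 540.5 -268.2  100.3] F [-2.6  2.4  9.7] w -0.2
t 31.0 p [ 540.5 -268.2  100.3] F [-1.9  2.3 10.4] w 0.1
t 35.5 p [621.1   9.4  76.6] F [-3.4 -0.1  6.2] w 12.9
True
t 38.2 p [441.1   3.8  76.6] F [ 4.   1.3 -1.5] w 12.9
-139.9633603290336
[302. 204.] [582.6  74. ] [39.8 53.8] 86.1 [582.5  73.8  82.7] 263
[324. 206.] [578.8   8.6] [51.9 37.4] 0.9 [578.7   8.7  82.5] 265
[348. 205.] [582.7 -60. ] [51.9 38. ] 1.1 [582.6 -59.6  83.2] 258
rail [584.75011595 354.84733218 172.5741152 ]
posts [693.99866634 370.40623085 184.28737849] [487.83962521 218.67247295 559.10506555]
```

View pics/t2.png

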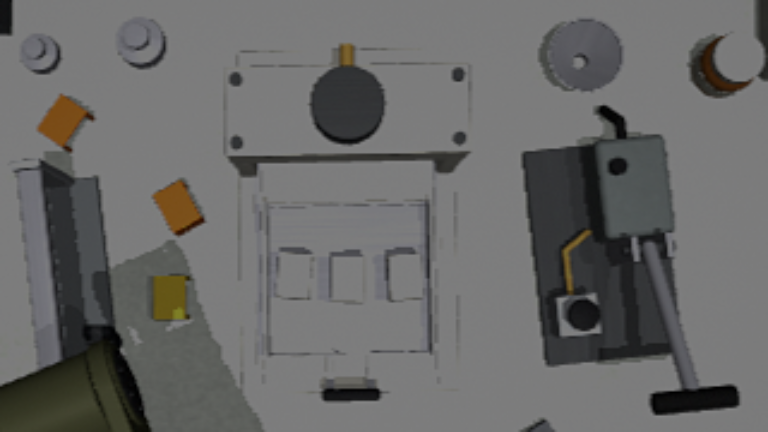

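```bash
cat >> h.py <<'E'
RY=8.0; ry=np.array([np.cos(np.radians(RY)),np.sin(np.radians(RY))]); RO=np.array([577.3,353.9])
def bends(c):
    P=cloud(c); Z=P[...,2]; im=c["image"].astype(int); V,U=np.mgrid[0:400,0:640]
    m=((U>270)&(U<380)&(V>155)&(V<260)&(abs(Z-82)<8)&(im.max(-1)>75)&(im.max(-1)-im.min(-1)<50)).astype(np.uint8)
    n,l,s,ce=cv2.connectedComponentsWithStats(m); out=[]
    for i in range(1,n):
        if s[i,4]>150:
            (x,y),(w,h),a=cv2.minAreaRect(P[l==i][:,:2].astype(np.float32))
            out.append((x,y,fold(a if w>h else a+90),s[i,4]))
    return out
def hang(b,along):
    x,y,a,_=b
    bot.move_gripper(85,40)
    bot.move_to([x,y,200],down(a)); bot.servo_line([x,y,60],speed=130)
    bot.move_gripper(0,40); s=st()
    assert 45<s["grip_width"]<60,"no grip"
    bot.servo_line([x,y,280],speed=150)
    t=RO+along*ry
    bot.move_to([*t,250],down(RY+90)); s=st()
    bot.servo_line([*t,166],speed=120)
    print("contact",bot.servo_line([*t,154.5],speed=30,until_force=5)); st()
    bot.move_gripper(80); bot.servo_line([*t,260],speed=130)
E
python3 - <<'E'
from h import *
B=bends(cam("top")); print(np.round(B,1))
b=max(B,key=lambda b:b[1]); hang(b,55)
c=cam("wrist"); cv2.imwrite("pics/w3.png",c["image"])
bot.move_to([450,230,300],down(45))
print(np.round(bends(cam("top")),1))
E
```

```text
[[582.5  74.1  -3.9 259. ]
 [578.8   8.6   0.7 266. ]
 [582.7 -60.    0.9 258. ]]
t 43.8 p [582.8  74.1  60.6] F [-1.5 -0.4  6.4] w 53.4
t 46.7 p [632.1 360.8 250. ] F [ 0.5  0.1 -0.7] w 53.2
contact True
t 47.9 p [631.9 361.6 155.6] F [-0.2 -0.8  4.6] w 53.4
[[590.8  -7.8 -76.7 513. ]]
```

View pics/w3.png

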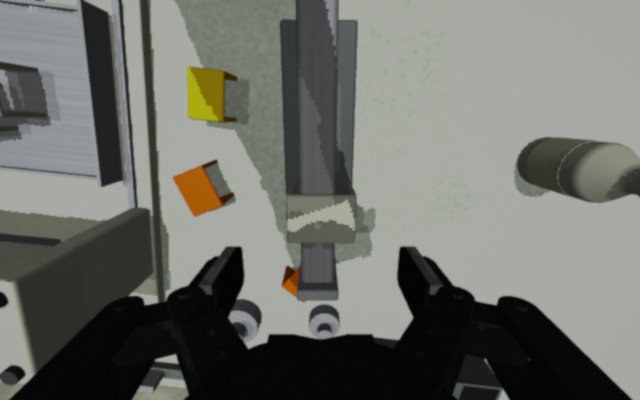

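The first specimen is astride the bar (320,218 in the wrist view). The other two now read as a single blob, so one of them has been knocked. I'll look.

Run:
```python
from h import *
c=cam("top"); P=cloud(c)
np.savez("top4.npz",**c)
cv2.imwrite("pics/t4.png",cv2.resize(cv2.convertScaleAbs(c["image"][150:260,260:390],alpha=1.3),None,fx=5,fy=5))
```

```text
(no output)
```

View pics/t4.png

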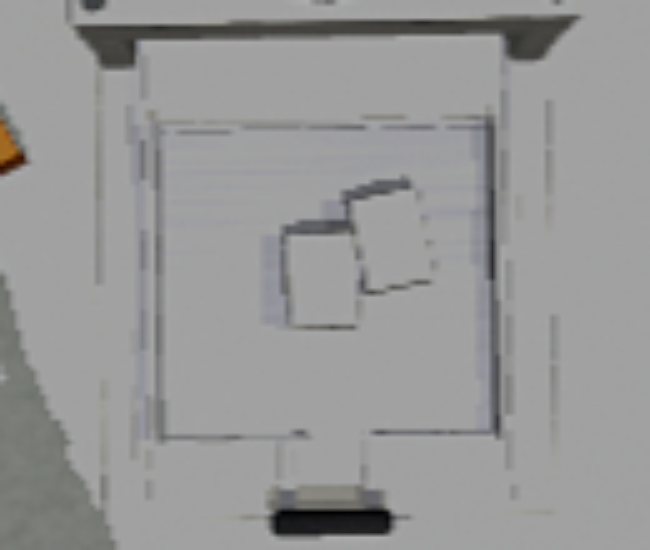

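The knocked specimen (crop centre 393,238) still stands, turned about 14° and touching its neighbour (322,280). It has clear space at both leg ends, so I'll take it first.

```bash
cat > step.py <<'E'
from h import *
c=dict(np.load("top4.npz"))
for k in("cx","cy","f"): c[k]=float(c[k])
P=cloud(c); Z=P[...,2]; V,U=np.mgrid[0:400,0:640]; u=(U-260)*5+2; v=(V-150)*5+2
blob=(u>270)&(u<450)&(v>165)&(v<340)&(abs(Z-82)<8)
right=u>345+(v-195)*18/97
res=[]
for m in(blob&right,blob&~right):
    m=cv2.morphologyEx(m.astype(np.uint8),cv2.MORPH_OPEN,np.ones((3,3)))>0
    (x,y),(w,h),a=cv2.minAreaRect(P[m][:,:2].astype(np.float32)); a=fold(a if w>h else a+90)
    print(round(x,1),round(y,1),round(w,1),round(h,1),round(a,1),m.sum(),P[m].mean(0).round(1)); res.append((x,y,a,0))
b=res[0]
E
cat > go.py <<'E'
from step import *
assert abs(b[2]-14)<5
hang(b,-15)
bot.move_to([450,230,300],down(45))
print(np.round(bends(cam("top")),1))
E
python3 go.py
```

```text
603.5 -28.3 53.5 39.9 13.3 251 [603.4 -28.3  82.6]
580.2 11.5 54.7 37.3 0.8 254 [579.7  11.3  82.8]
t 53.4 p [603.8 -28.3  60.6] F [-1.3  0.5  5.5] w 53.6
t 56.4 p [563.  350.8 250.1] F [-0.3 -0.8 -1.4] w 53.5
contact True
t 57.6 p [562.5 351.9 155.6] F [-1.3 -0.2  4.8] w 53.9
[[580.   11.1   4.2 262. ]]
```

Run:
```python
from h import *
B=bends(cam("top")); print(np.round(B,1)); hang(B[0],-85)
bot.move_to([380,230,330],down(45)); bot.move_joints([1.147,.3,1.521,0,1.321,-.067]); bot.dwell(.5)
c=cam("top"); P=cloud(c); Z=P[...,2]; V,U=np.mgrid[0:400,0:640]
m=(U>175)&(U<235)&(V>150)&(V<255)&(abs(Z-178)<10)
d=P[m][:,:2]-RO; al=d@ry; ac=d@np.array([-ry[1],ry[0]]); z=P[m][:,2]
for t in(55,-15,-85):
    k=(abs(al-t)<28)&(abs(ac)>16.5); kk=(abs(al-t)<15)
    print(t,"across",ac[kk].min().round(1),ac[kk].max().round(1),"along",al[k].min().round(1),al[k].max().round(1),"z",np.percentile(z[kk],[5,50,95]).round(1))
g=c["image"].max(-1); m=(g<70)&(abs(Z-80)<6)&(U>300)&(U<350)&(V>235)&(V<265); print("handle",P[m].mean(0).round(1))
m=(g<70)&(Z>85)&(Z<106)&(U>405)&(U<435)&(V>205)&(V<235); print("plunger",P[m].mean(0).round(1))
m=(g<60)&(Z>150)&(U>440)&(U<500)&(V>240)&(V<270); print("grip",P[m].mean(0).round(1))
s=cam("scene"); cv2.imwrite("pics/s5.png",s["image"]); st()
```

```text
[[580.   11.2   4.4 261. ]]
t 62.8 p [580.3  11.2  60.6] F [-1.3 -0.5  5.2] w 53.9
t 65.7 p [493.6 341.4 250. ] F [ 0.7 -0.  -0.7] w 53.3
contact True
t 66.9 p [493.2 342.1 155.6] F [-2.  -0.9  5.4] w 53.6
55 across -24.1 31.7 along 39.0 78.7 z [172.6 177.6 182.1]
-15 across -24.1 31.3 along -30.8 9.2 z [173.6 178.1 182. ]
-85 across -24.2 30.5 along -100.5 -60.8 z [173.8 178.1 182.2]
handle [442.    3.4  81.4]
plunger [ 540.5 -267.6   95.9]
grip [ 451.8 -358.2  223.4]
t 71.0 p [192.3 515.2 250.2] F [0.1 0.5 1. ] w 80.1
```

View pics/s5.png

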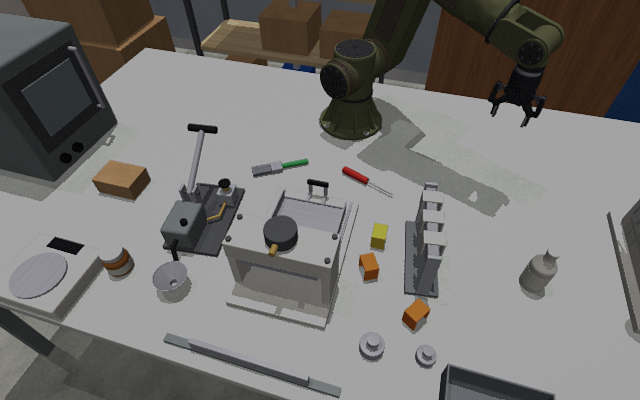

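Three specimens sit astride the bar (431,197, 433,218 and 434,240). The spread in top heights deserves a quick tilt check before I hand in.

Run:
```python
from h import *
c=cam("top"); P=cloud(c); Z=P[...,2]; V,U=np.mgrid[0:400,0:640]
m=(U>175)&(U<235)&(V>150)&(V<255)&(abs(Z-178)<10)
d=P[m][:,:2]-RO; al=d@ry; ac=d@np.array([-ry[1],ry[0]]); z=P[m][:,2]
for t in(55,-15,-85):
    k=(abs(al-t)<15); print(t,[(lo,np.median(z[k&(ac>=lo)&(ac<lo+8)]).round(1),int((k&(ac>=lo)&(ac<lo+8)).sum())) for lo in range(-24,32,8)], np.polyfit(ac[k],z[k],1).round(3))
k=(abs(al-20)<8)|(abs(al+50)<8); print("bar across",np.percentile(ac[k],[2,50,98]).round(1))
```

```text
55 [(-24, np.float64(178.1), 37), (-16, np.float64(177.7), 35), (-8, np.float64(177.9), 36), (0, np.float64(178.6), 31), (8, np.float64(177.8), 32), (16, np.float64(177.8), 34), (24, np.float64(178.5), 26)] [2.20000e-02 1.77882e+02]
-15 [(-24, np.float64(178.5), 38), (-16, np.float64(177.2), 34), (-8, np.float64(178.6), 32), (0, np.float64(178.8), 31), (8, np.float64(177.5), 36), (16, np.float64(178.6), 32), (24, np.float64(178.7), 27)] [1.5000e-02 1.7797e+02]
-85 [(-24, np.float64(177.0), 36), (-16, np.float64(178.1), 36), (-8, np.float64(178.9), 33), (0, np.float64(177.8), 33), (8, np.float64(178.9), 37), (16, np.float64(179.2), 31), (24, np.float64(177.0), 26)] [2.40000e-02 1.77816e+02]
bar across [-13.1   0.1  13.9]
```

```bash
python3 -c "
from h import *
bot.finish_job(); st()"
```

```text
the job is handed in; nothing more can be done
the job is handed in; nothing more can be done
```

The job is done and handed in, after about 71 s of the 200 s allowed; no verdict was reported.

- **Press and pump:** I pushed the tray home with all three specimens standing. The lever then went down to its stop three times, with the grip at about 80 mm each time, and came fully back up after each stroke. I pressed the plunger to its stop (fingertips at 81 mm, so about 15 mm of travel) and drew the tray out to its end.
- **Knocked specimen:** While I hung the first specimen, one of the others was knocked against its neighbour. I measured it again and picked it first, and both remaining specimens went onto the bar without trouble.
- **Last checks:**
  - All three specimens sit astride the bar, level (slope 0.024 or less), with tops at about 178 mm and 3–4 mm off the bar's line against the 14 mm allowed.
  - The tray handle is at the drawn-out position, and the lever and plunger are up.
  - The arm is parked clear, and in the last scene picture the other things look unmoved.
- **Not confirmed:** No check failed. The depth readings scatter by a few millimetres, so I fitted the slopes of the specimens' tops to rule out tilt. I judged the other things' positions by eye and did not measure them again.

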